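Shut the manifold valve and take off the port cap of unknown thread hand

ROBOT

A 6-joint arm with a two-finger parallel gripper is mounted at the origin on the work surface. World frame = base frame: x ahead of the robot, y to its left, z up, the work surface at z = 0. Lengths are in mm, angles in degrees, forces in N, time in s.
With the tool pointing down it reaches from about 300 to 850 mm from the base axis. Payload 4.2 kg.
Tool frame: the origin (TCP) lies at the very end of the fingers, on their centre line; the grasp point (between the pads) lies 19 mm behind it; z points along the fingers, y is the direction in which the jaws open and shut (so a half turn about z gives the same grasp; the last joint's range is limited). The gripper opens to 91 mm and grips with 3 to 60 N. Pads are 32 mm wide; open, the fingers measure 118 mm over their backs; the gripper's body (76 mm by 178 mm) begins 60 mm behind the grasp point.
Start: joints at [-77.693, 18.312, 89.639, -0, 72.044, -1.146], TCP at [133.775, -559.238, 213.976] pointing down, gripper open.
Joint ranges: [-177.97, 177.97], [-48.28, 115.42], [12.27, 149.76], [-77.06, 257.06], [2.81, 150.46], [-146.56, 146.56]. Speed limits (degrees/s): [147.25, 147.25, 180, 180, 180, 180].

INTERFACE

Orientations are given as [roll, pitch, yaw] about the fixed x, y, z axes, in that order (R = Rz(yaw) Ry(pitch) Rx(roll)).
In Python, from workcell import monitor, eyes, job gives the robot as it stands.
- The arm moves only by the tool move_arm, never from a script. Its argument "increments" is a list that holds one entry, the list of rows, each a list of 7 numbers: the opening, from 0 (shut) to 1 (fully open), then the shift along the tool's x, y, z in cm, then the turn, a rotation vector about the tool's x, y, z in rad. In form: [[[jaw, x, y, z, ax, ay, az], ...]]. A call has 1 to 12 rows; each row shifts and turns the pose as measured when the row begins, along the tool's axes as they then stand; what a row does not reach is not made up. A row lasts 1/8 s, in which the tool goes at most 62.5 mm and 10.7 degrees, less where a joint would pass 70% of its speed; a pose out of reach is approached as far as the arm can. A call is refused whole if a number of a shift passes 6.25 or a number of a turn 0.188, either way. A call with a gripper value outside its range is refused whole. The fingers move at their own pace and stop on an object; "force" is the grip in N (left out, the last holds). Time passes only in rows, so rows that do not move let the fingers close. It gives the time, the measured TCP pose, the force and the opening at its end, in the units of the state.
- monitor.state(): the state, without advancing time (a new reading comes with each control period).
- eyes.grab_frame(name): name is "scene" or "top" or "wrist"; returns a dict with "color" (384x512x3 uint8, red, green, blue), "z_map" (384x512 float32, mm along the optical axis (not along the pixel's ray), 0 where there is no reading), "camera_matrix" (3x3 intrinsics, pixels), "dist_coeffs" ([k1, k2, p1, p2, k3] as OpenCV has them; the pictures are not rectified), "rvec" (rotation vector, rad) and "tvec" (3), from world to camera coordinates, as OpenCV has them. Camera axes: x right, y down, z forward; pixel columns grow to the right and rows downward; lengths in mm; the calibration is good to about 2 mm. A picture is of the moment at which its call begins.
- job.job_done(): hands the job in, once; it reports no verdict.
The state is a dict: "time_s": time; "qpos": joint angles; "qvel": joint speeds; "effort": joint torques, N m; "ee_pos": TCP position; "ee_rot": TCP orientation; "force": force on the tool from outside, world axes, zero at the start; "torque": the same for the moment, N m; "gripper_width": finger opening in mm.
Only numpy, scipy, OpenCV 4.12 (cv2) and the standard library are available. Lean on these libraries where they do the work, as an engineer would, in place of code of your own. Each camera call takes 0.05 s, during which the arm holds its last target. There are 200 camera calls.

TASK

On the refrigerant manifold, turn the handwheel clockwise (seen from above) over as many grasps as it takes until the valve is fully shut against its stop. Then take the cap off the middle port, next to the handwheel: whether its short thread is left- or right-handed is not marked, so try it one way and, if it stops dead, the other, until it lifts off. Finish while still holding the cap upright in the gripper about 10 cm straight above its port; leave the valve shut, the cap on the end port in place and the things lying around undisturbed.

Things in the scene. Friction and masses are not known exactly. Their poses are not given: they have to be found in the camera images.
- manifold: fixed aluminium block on the counter, 70 x 370 mm, top 75 mm above the counter, on a 130 x 420 mm plate. Origin at the centre of the underside. Along its y axis, at x = 0, stand the handwheel (y = +140 mm), middle port (0) and end port (-140 mm), axes vertical. Two gauges lie at x = +92, y = +-70 mm, 45 mm high; two low hose stubs on the -x side
- wheel (a joint): angle of the valve's handwheel, rad: 0 is fully shut (hard stop), negative is open (down to -4.2); grows to 0 as the wheel turns clockwise seen from above. Turns against light friction (0.12 N m) and stays where it is left
- wheel_grip (a point): centre of the handwheel's rim, half-way up, on the wheel's vertical axis, 104 mm above the counter; fixed, does not turn. The wheel is a round black rim of 62 mm outer diameter, 14 mm high (97 to 111 mm above the counter), with a light pointer rib on its top; it can be gripped across its diameter from above
- port_seat (a point): middle port's seat on its vertical axis, 87 mm above the counter: the underside of the seated cap lies here; fixed
- cap: the cap to take off, on the middle port; origin at the centre of its underside, z up, turns with it. Round knurled brass cap, 49 mm in diameter, 34 mm high, about 140 g, a thin rib across its top along its x axis. The neck showing below it is 12 mm high, 45 mm in diameter
- cap_mid (a point): centre of that cap, half-way up, 104 mm above the counter when seated. One way the cap stops dead within about 0.35 rad and stays caught; the other way (either, differs by run) it turns easily, still caught, to a second stop 1.1 to 1.4 rad from the start; within 0.2 rad of that stop it lifts straight up. It does not rise while turning
- spare_cap_mid (a point): centre, half-way up, of the identical cap on the end port, which stays on
- wrench_mid (a point): bystander: steel wrench lying on the counter beyond the manifold; point on it near its middle
- jar_mid (a point): bystander: amber glass jar, 52 mm in diameter, 85 mm high, beyond the manifold; its centre
- carton_mid (a point): bystander: small cardboard carton, 75 x 95 x 60 mm, beside the manifold's end-port end; its centre
Not all that is in view belongs to the job. What is shaped like the cap but purple is not meant.

How it is judged (in metres and radians):
On the way, in this order (a step that is already met when the one before it is completed fails the run):
1. the valve is fully shut while the cap is still on its port (value of joint wheel above -0.15 rad and height (world z) of cap_mid below 0.112 m), for 0.2 s.
2. the cap is lifted clear of its port (height (world z) of cap_mid above 0.145 m), for 0.2 s.
At the end, for the whole second after the job is handed in: Handwheel within 0.15 rad of shut; middle cap held by the fingers (over 1 N), still (under 30 mm/s), upright within 0.3 rad, its centre 50 to 176 mm higher than when seated and within 60 mm sideways of its port; end-port cap within 6 mm of its start (value of joint wheel above -0.15 rad and height (world z) of cap_mid between 0.154 and 0.28 m and horizontal distance between cap_mid and port_seat below 0.06 m and angle between cap_mid's own z axis and vertical below 0.3 rad and contact force between cap and the fingers above 1 N and linear speed of cap below 0.03 m/s and distance of spare_cap_mid from where it was at the start of the episode below 0.006 m); the arm keeps its last pose, push and grip.
It fails at once if the cap on the end port is pushed or lifted (over 10 mm) (distance of spare_cap_mid from where it was at the start of the episode above 0.01 m).
It fails at once if the wrench, jar or carton is shoved (over 30 mm) (distance of any of wrench_mid, jar_mid, carton_mid from where it was at the start of the episode above 0.03 m).
It also fails if it takes over 72 s, if anything falls off the work surface, if the arm or the gripper's body presses on something with over 40 N, if the wrist force passes 120 N, or if a joint passes its speed limit or range.

## Working session

There is one attempt and no reset: what is moved stays moved. The work goes in short steps, Python scripts to look and compute and a tool call to move; the robot and the scene stay as the last step left them, time stands still between calls to the robot, and variables do not carry over. Pictures are saved under pics/ and viewed, about 8 in all and at most 12, crops included, and the job is handed in when it is done.

Besides the shell and the picture viewer there is one more tool, called after ">>>" as name(argument=value, ...) on one line, values as JSON. move_arm: Moves the arm, as the interface text tells. Its arguments: {"type":"object","properties":{"increments":{"type":"array"},"force":{"type":"number"}},"required":["increments"]}

```bash
mkdir -p pics; cat > h.py <<'E'
import numpy as np, cv2
from workcell import monitor, eyes, job
def grab(n,save=None):
    f=eyes.grab_frame(n)
    if save: cv2.imwrite('pics/'+save,f['color'][:,:,::-1])
    return f
def pts(f,uv,z=None):
    K=np.array(f['camera_matrix'],float);D=np.array(f['dist_coeffs'],float)
    R=cv2.Rodrigues(np.array(f['rvec'],float))[0];t=np.array(f['tvec'],float).ravel()
    uv=np.array(uv,float).reshape(-1,2)
    n=cv2.undistortPoints(uv.reshape(-1,1,2),K,D).reshape(-1,2)
    d=np.c_[n,np.ones(len(n))]
    c=-R.T@t; w=d@R
    if z is None:
        zz=f['z_map'][uv[:,1].astype(int),uv[:,0].astype(int)][:,None]
        return c+w*zz
    return c+w*((z-c[2])/w[:,2])[:,None]
E
python3 - <<'E'
from h import *
a=grab('top','top.png');b=grab('scene','scene.png')
im=np.hstack([a['color'],b['color']])[:,:,::-1]
cv2.imwrite('pics/both.png',cv2.resize(im,(800,300)))
print(monitor.state())
import pickle;pickle.dump((a,b),open('f.pkl','wb'))
E
```

```text
{'time_s': 0.1, 'qpos': array([-7.76934037e+01,  1.83481037e+01,  8.96984871e+01,  5.25901739e-04,
        7.20427652e+01, -1.14578614e+00]), 'qvel': array([ 0.03107866, -0.16454046, -0.20609212, -0.00120977,  0.01996746,
       -0.00446081]), 'effort': array([-1.40185680e-04, -4.13332772e+01, -2.32510722e+01,  7.28474488e-02,
        4.21892689e-02, -4.57179613e-05]), 'ee_pos': array([ 133.67806867, -558.79587094,  213.20937734]), 'ee_rot': array([-1.79910672e+02, -2.28673053e-03,  1.34522181e+01]), 'force': array([-0.03123093,  1.07514769,  0.3111854 ]), 'torque': array([ 0.00459413,  0.03302713, -0.02158342]), 'gripper_width': 91.1936732575627}
```

View pics/top.png

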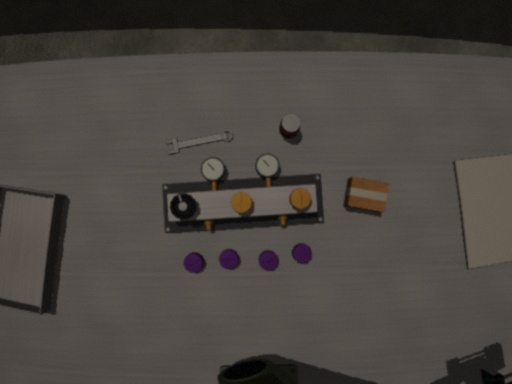

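View pics/scene.png

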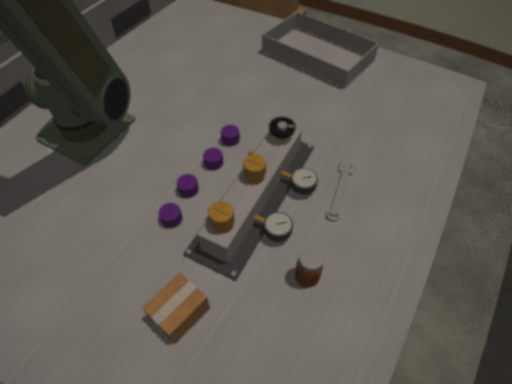

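The top view shows the handwheel at (182,207), the middle cap at (241,203) and the end cap at (300,199). Purple decoys lie on the robot side; the wrench, jar and carton lie clear of the manifold.

```bash
python3 - <<'E'
from h import *
import pickle
a,b=pickle.load(open('f.pkl','rb'))
hsv=cv2.cvtColor(a['color'],cv2.COLOR_RGB2HSV)
m=cv2.inRange(hsv,(8,150,90),(28,255,255))
n,l,s,c=cv2.connectedComponentsWithStats(m)
for i in range(1,n):
    if s[i][4]>60: print(s[i],c[i],pts(a,c[i],121)[0], pts(a,c[i])[0])
K=cv2.inRange(hsv,(0,0,0),(180,255,45)); w=np.zeros_like(K);w[188:224,166:200]=K[188:224,166:200]
for z,(u,v) in [(111,(182,207))]: print(pts(a,[(u,v)],z),pts(a,[(u,v)]))
# black rim by depth: points 95..125
ys,xs=np.mgrid[185:228,160:206];uv=np.c_[xs.ravel(),ys.ravel()];P=pts(a,uv)
k=(P[:,2]>95)&(P[:,2]<125);e,r=cv2.minEnclosingCircle(P[k][:,:2].astype(np.float32));print('wheel',e,r,np.median(P[k],0))
for u0,n in ((225,'cap'),(284,'spare')):
    ys,xs=np.mgrid[185:222,u0:u0+34];uv=np.c_[xs.ravel(),ys.ravel()];P=pts(a,uv)
    k=(P[:,2]>108)&(P[:,2]<130);print(n,cv2.minEnclosingCircle(P[k][:,:2].astype(np.float32)),np.median(P[k],0))
# plate corners bolts
ca=cv2.resize(a['color'][180:232,156:212],None,fx=7,fy=7,interpolation=2)
cb=cv2.resize(b['color'][105:190,230:310],None,fx=5,fy=4.28,interpolation=2)[:364]
cv2.imwrite('pics/crop.png',np.clip(np.hstack([ca,cb])[:,:,::-1]*1.7,0,255))
# pointer scene ring
E
```

```text
[353 178  34  14 284] [369.65140845 184.53169014] [ 566.98480756 -272.46651541  121.        ] [ 570.86261616 -289.21921105   61.66550446]
[291 189  20  19 301] [300.10963455 198.03654485] [ 537.71030679 -105.29331257  121.        ] [ 537.58719062 -104.90997956  124.51853466]
[232 193  20  20 298] [241.03020134 202.12751678] [530.33746513  33.45532021 121.        ] [530.31810628  33.43056397 121.70798855]
[349 197  35  14 286] [367.05944056 203.32867133] [ 522.42548672 -264.76553677  121.        ] [ 523.58696605 -281.4170249    60.3069164 ]
[[521.08802745 174.30136219 111.        ]] [[ 5.03975391e+02 -2.56695184e-01  1.08510946e+03]]
wheel (523.142822265625, 172.4161834716797) 31.886550903320312 [523.38781255 171.59321972 108.19974112]
cap ((530.5851440429688, 34.89250946044922), 24.74339485168457) [530.47736737  35.53225472 120.1117631 ]
spare ((536.6167602539062, -104.95771789550781), 24.86521339416504) [ 537.46952886 -104.7130283   120.13726031][ WARN:0@0.518] global loadsave.cpp:1063 imwrite_ Unsupported depth image for selected encoder is fallbacked to CV_8U.
```

View pics/crop.png

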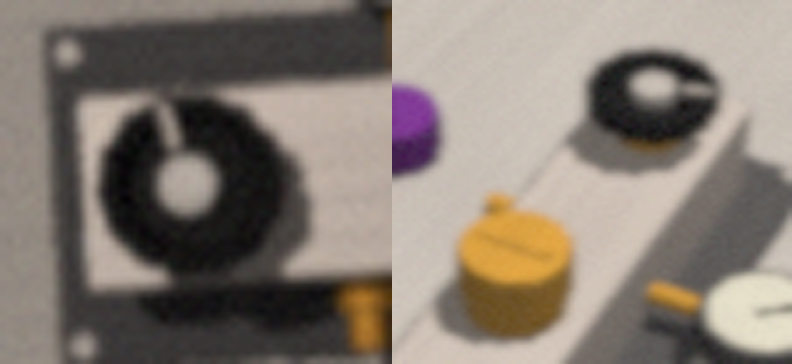

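>>> move_arm(increments=[[[1,3.9,-4.4,0,0,0,0],[1,3.9,-4.4,0,0,0,0],[1,3.9,-4.4,0,0,0,0],[1,3.9,-4.4,0,0,0,0],[1,3.9,-4.4,0,0,0,0],[1,3.9,-4.4,0,0,0,0],[1,3.9,-4.4,0,0,0,0],[1,3.9,-4.4,0,0,0,0],[1,3.9,-4.4,0,0,0,0],[1,3.9,-4.4,0,0,0,0],[1,3.9,-4.4,0,0,0,0],[1,3.9,-4.4,0,0,0,0]]], force=25)

```text
time_s: 1.6
ee_pos: [474.7, 79.4, 211.9]
ee_rot: [-179.9, -0.1, 13.0]
force: [1.5, -0.6, -0.2]
gripper_width: 91.3
```

```bash
cat > d.py <<'E'
import sys
from h import *
from scipy.spatial.transform import Rotation as R
s=monitor.state();r=R.from_euler('xyz',s['ee_rot'],degrees=True)
print('t',s['time_s'],'p',s['ee_pos'].round(1),'rot',s['ee_rot'].round(1),'q',s['qpos'].round(1),'F',s['force'].round(1),'T',s['torque'].round(2),'w',round(s['gripper_width'],1))
W=dict(w=(523.3,172.5),c=(530.4,34.2))
if len(sys.argv)>1:
    t=np.r_[W[sys.argv[1]],float(sys.argv[2])]
    print('tool shift cm',r.inv().apply(t-s['ee_pos']).round(1)/10)
    print('level rotvec',(r.inv()*R.from_euler('xyz',[180,0,s['ee_rot'][2]],degrees=True)).as_rotvec().round(3))
E
python3 d.py w 213
```

```text
t 1.6 p [474.7  79.4 211.9] rot [-1.799e+02 -1.000e-01  1.300e+01] q [8.000e+00 9.900e+00 1.015e+02 1.000e-01 6.850e+01 8.500e+01] F [ 1.5 -0.6 -0.2] T [-0.05 -0.04 -0.03] w 91.3
tool shift cm [ 6.82 -7.98 -0.08]
level rotvec [-0.002 -0.002  0.   ]
```

>>> move_arm(increments=[[[1,3.4,-4.0,0,0,0,0],[1,3.4,-4.0,0,0,0,0],[1,0,0,0,0,0,-0.185],[1,0,0,0,0,0,-0.185],[1,0,0,0,0,0,-0.185],[1,0,0,0,0,0,-0.185],[1,0,0,0,0,0,-0.185],[1,0,0,0,0,0,-0.185],[1,0,0,0,0,0,-0.185],[1,0,0,0,0,0,-0.185],[1,0,0,0,0,0,-0.185],[1,0,0,0,0,0,-0.185]]])

```text
time_s: 3.1
ee_pos: [522.3, 180.5, 205.1]
ee_rot: [-179.4, -0.2, 120.7]
force: [0.1, -0.0, -0.1]
gripper_width: 90.8
```

>>> move_arm(increments=[[[1,0,0,0,0,0,-0.185],[1,0,0,0,0,0,-0.185],[1,0,0,0,0,0,-0.185],[1,0,0,0,0,0,-0.185],[1,0,0,0,0,0,-0.185],[1,0,0,0,0,0,-0.185],[1,0,0,0,0,0,-0.185],[1,0,0,0,0,0,-0.185],[1,0,0,0,0,0,-0.185],[1,0,0,0,0,0,-0.185],[1,0,0,0,0,0,-0.185]]])

```text
time_s: 4.47
ee_pos: [518.7, 179.4, 199.6]
ee_rot: [179.1, -0.9, -121.1]
force: [-0.0, 0.1, -0.5]
gripper_width: 91.4
```

```bash
python3 d.py w 86; python3 -c "
from h import *
grab('wrist','wr1.png')"
```

```text
t 4.475 p [518.7 179.4 199.6] rot [ 179.1   -0.9 -121.1] q [ 1.780e+01  1.720e+01  9.340e+01  1.000e-01  7.070e+01 -1.311e+02] F [-0.   0.1 -0.5] T [ 0.13 -0.12 -0.03] w 91.4
tool shift cm [ 0.17 -0.93 11.35]
level rotvec [ 0.016 -0.016 -0.   ]
```

View pics/wr1.png

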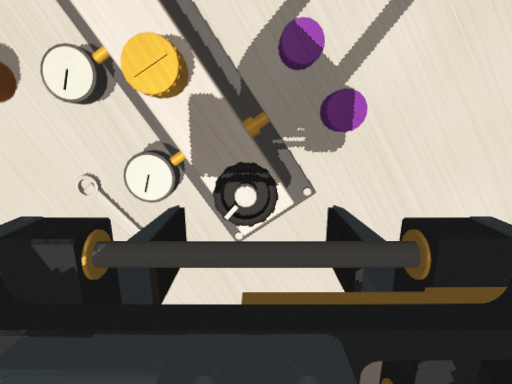

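The wrist view shows the wheel at (246,194) between the fingers and the middle cap at (151,65). I'll check its position with this camera.

```bash
python3 - <<'E'
from h import *
f=grab('wrist')
ys,xs=np.mgrid[0:240,60:330];uv=np.c_[xs.ravel(),ys.ravel()];P=pts(f,uv)
for n,c,lo,hi in(('w',(523,172),97,118),('c',(530,34),113,130)):
    k=(P[:,2]>lo)&(P[:,2]<hi)&(np.hypot(*(P[:,:2]-c).T)<45)
    print(n,k.sum(),cv2.minEnclosingCircle(P[k][:,:2].astype(np.float32)),np.median(P[k],0))
E
```

```text
w 3254 ((523.7398071289062, 173.85458374023438), 31.691177368164062) [523.30279989 172.87095546 110.1466162 ]
c 3086 ((530.3314819335938, 34.907657623291016), 25.285987854003906) [529.53930455  35.78083792 120.9023607 ]
```

>>> move_arm(increments=[[[1,0.15,-0.9,2,0.016,-0.016,0],[1,0,0,3,0,0,0],[1,0,0,2.5,0,0,0],[1,0,0,0,0,0,0],[1,0,0,0,0,0,0]]])

```text
time_s: 5.2
ee_pos: [525.9, 173.4, 123.3]
ee_rot: [-179.9, 0.1, -122.4]
force: [-0.6, 0.1, 0.3]
gripper_width: 91.0
```

```bash
sed -i 's/523.3,172.5/523.5,173/;s/530.4,34.2/530.3,34.7/' d.py; python3 d.py w 86
```

```text
t 5.2 p [525.9 173.4 123.3] rot [-1.799e+02  1.000e-01 -1.224e+02] q [  17.    20.6  100.3    0.    59.  -130.6] F [-0.6  0.1  0.3] T [ 0.1  -0.03  0.02] w 91.0
tool shift cm [0.17 0.19 3.73]
level rotvec [-0.001  0.002 -0.   ]
```

>>> move_arm(increments=[[[1,0.15,0.2,1.8,0,0,0],[1,0,0,1.6,0,0,0],[1,0,0,0,0,0,0],[0.7,0,0,0,0,0,0],[0.5,0,0,0,0,0,0],[0.5,0,0,0,0,0,0],[0.5,0,0,0,0,0,0]]], force=20)

```text
time_s: 6.08
ee_pos: [526.4, 174.9, 93.2]
ee_rot: [-179.7, 0.5, -122.6]
force: [-1.7, 1.9, -0.2]
gripper_width: 61.6
```

```bash
python3 d.py w 86
```

```text
t 6.075 p [526.4 174.9  93.2] rot [-179.7    0.5 -122.6] q [ 1.710e+01  2.220e+01  1.027e+02  1.000e-01  5.450e+01 -1.304e+02] F [-1.7  1.9 -0.2] T [ 0.53  0.26 -0.03] w 61.6
tool shift cm [0.32 0.15 0.71]
level rotvec [-0.005  0.009 -0.   ]
```

>>> move_arm(increments=[[[0.85,0,0,0,0,0,0],[0.85,0,0,0,0,0,0],[0.85,0.3,0.15,0.5,0,0.009,0],[0.85,0,0,0.3,0,0,0],[0.85,0,0,0,0,0,0],[0.5,0,0,0,0,0,0],[0.5,0,0,0,0,0,0],[0.5,0,0,0,0,0,0],[0.5,0,0,0,0,0,0]]], force=25)

```text
time_s: 7.2
ee_pos: [524.8, 172.3, 84.8]
ee_rot: [-179.5, -0.0, -122.5]
force: [0.9, 0.7, -0.1]
gripper_width: 61.9
```

```bash
python3 d.py w 86
```

```text
t 7.2 p [524.8 172.3  84.8] rot [-179.5   -0.  -122.5] q [  17.2   22.7  103.4   -0.5   53.6 -130. ] F [ 0.9  0.7 -0.1] T [ 0.13 -0.05  0.  ] w 61.9
tool shift cm [ 0.01  0.15 -0.13]
level rotvec [-0.009 -0.     0.   ]
```

>>> move_arm(increments=[[[0.5,0,0,-0.05,0,0,0.15],[0.5,0,0,-0.05,0,0,0.15],[0.5,0,0,-0.05,0,0,0.15],[0.5,0,0,-0.05,0,0,0.15]]])

```text
time_s: 7.7
ee_pos: [524.2, 172.9, 84.8]
ee_rot: [-179.6, 0.2, -157.9]
force: [0.7, 1.3, -4.2]
gripper_width: 61.5
```

```bash
python3 d.py w 86
```

```text
t 7.7 p [524.2 172.9  84.8] rot [-179.6    0.2 -157.9] q [ 17.3  22.7 103.4  -0.4  53.7 -94.6] F [ 0.7  1.3 -4.2] T [ 0.2  -0.28  0.11] w 61.5
tool shift cm [ 0.06  0.04 -0.12]
level rotvec [-0.006  0.004 -0.   ]
```

>>> move_arm(increments=[[[0.5,0,0,-0.05,0,0,0.15],[0.5,0,0,-0.05,0,0,0.15],[0.5,0,0,-0.05,0,0,0.15],[0.5,0,0,-0.05,0,0,0.15],[0.5,0,0,-0.05,0,0,0.15],[0.5,0,0,-0.05,0,0,0.15]]])

```text
time_s: 8.45
ee_pos: [524.3, 174.1, 84.8]
ee_rot: [-179.9, 0.4, 149.0]
force: [2.3, 1.2, -4.2]
gripper_width: 61.7
```

```bash
python3 d.py w 86
```

```text
t 8.45 p [524.3 174.1  84.8] rot [-179.9    0.4  149. ] q [ 17.4  22.7 103.3  -0.4  53.8 -41.4] F [ 2.3  1.2 -4.2] T [-0.04 -0.24  0.14] w 61.7
tool shift cm [ 0.01 -0.13 -0.12]
level rotvec [-0.001  0.007 -0.   ]
```

>>> move_arm(increments=[[[0.5,0,0,-0.05,0,0,0.15],[0.5,0,-0.05,-0.05,0,0,0.15],[0.5,0,0,-0.05,0,0,0.15],[0.5,0,0,-0.05,0,0,0.15],[0.5,0,0,-0.05,0,0,0.15]]])

```text
time_s: 9.07
ee_pos: [525.1, 174.7, 84.8]
ee_rot: [179.8, 0.3, 104.8]
force: [3.5, -0.0, -3.5]
gripper_width: 61.8
```

```bash
python3 d.py w 86
```

```text
t 9.075 p [525.1 174.7  84.8] rot [179.8   0.3 104.8] q [ 17.4  22.8 103.2  -0.4  53.8   2.9] F [ 3.5 -0.  -3.5] T [-0.08  0.01  0.14] w 61.8
tool shift cm [-0.13 -0.2  -0.12]
level rotvec [0.004 0.006 0.   ]
```

>>> move_arm(increments=[[[0.5,-0.05,-0.1,-0.05,0,0,0.15],[0.5,0,0,-0.05,0,0,0.15],[0.5,0,0,-0.05,0,0,0.15],[0.5,0,0,-0.05,0,0,0.15],[0.5,0,0,-0.05,0,0,0.15]]])

```text
time_s: 9.7
ee_pos: [526.1, 174.6, 84.8]
ee_rot: [179.6, 0.0, 60.4]
force: [2.0, -0.5, -4.2]
gripper_width: 61.4
```

```bash
python3 d.py w 86
```

```text
t 9.7 p [526.1 174.6  84.8] rot [179.6   0.   60.4] q [ 17.4  22.8 103.1  -0.4  53.8  47.2] F [ 2.  -0.5 -4.2] T [0.24 0.09 0.13] w 61.4
tool shift cm [-0.27 -0.15 -0.12]
level rotvec [0.008 0.    0.   ]
```

>>> move_arm(increments=[[[0.5,-0.1,-0.1,-0.05,0.008,0,0.12],[0.5,-0.1,0,-0.05,0,0,0.12],[0.5,0,0,-0.05,0,0,0.12],[0.5,0,0,-0.05,0,0,0.12]]])

```text
time_s: 10.2
ee_pos: [526.4, 174.1, 85.2]
ee_rot: [179.9, -0.2, 32.4]
force: [-0.2, 0.5, -2.5]
gripper_width: 61.6
```

```bash
python3 d.py w 86
```

```text
t 10.2 p [526.4 174.1  85.2] rot [179.9  -0.2  32.4] q [ 17.1  22.9 103.   -0.   53.9  74.8] F [-0.2  0.5 -2.5] T [-0.08 -0.03  1.02] w 61.6
tool shift cm [-0.31 -0.06 -0.08]
level rotvec [ 0.001 -0.004 -0.   ]
```

Torque has jumped to 1.0 N m from 0.13. I'll press once more to confirm the stop.

>>> move_arm(increments=[[[0.5,0,0,0,0,0,0.06],[0.5,0,0,0,0,0,0.06],[0.5,0,0,0,0,0,0.06]]])

```text
time_s: 10.58
ee_pos: [526.3, 173.8, 85.3]
ee_rot: [179.8, -0.2, 22.3]
force: [-0.0, 0.2, -0.0]
gripper_width: 60.9
```

```bash
python3 d.py w 86
```

```text
t 10.575 p [526.3 173.8  85.3] rot [179.8  -0.2  22.3] q [ 17.2  22.9 103.   -0.2  54.   85. ] F [-0.   0.2 -0. ] T [0.06 0.02 1.17] w 60.9
tool shift cm [-0.28 -0.03 -0.07]
level rotvec [ 0.004 -0.003 -0.   ]
```

>>> move_arm(increments=[[[0.9,0,0,0,0,0,0],[0.9,0,0,0,0,0,0],[0.9,0,0,0,0,0,0],[0.9,0,0,-2,0,0,0],[0.9,0,0,-5,0,0,0],[0.9,0,0,-5,0,0,0],[0.9,0,0,-3,0,0,0],[0.9,0,0,0,0,0,0]]])

```text
time_s: 11.58
ee_pos: [525.3, 174.0, 239.2]
ee_rot: [179.9, -0.1, 22.4]
force: [-0.1, 0.2, -0.3]
gripper_width: 82.2
```

```bash
python3 d.py c 200; python3 -c "
from h import *
f=grab('top','t2.png');w=grab('wrist','wr2.png')
cv2.imwrite('pics/c2.png',np.hstack([cv2.resize(f['color'][180:232,156:212],(350,384)),cv2.resize(w['color'],(440,384))])[:,:,::-1])"
```

```text
t 11.575 p [525.3 174.  239.2] rot [ 1.799e+02 -1.000e-01  2.240e+01] q [17.2 15.5 90.1 -0.1 74.4 84.9] F [-0.1  0.2 -0.3] T [-0.02  0.03 -0.05] w 82.2
tool shift cm [-4.85 13.06  3.94]
level rotvec [ 0.002 -0.001 -0.   ]
```

View pics/c2.png

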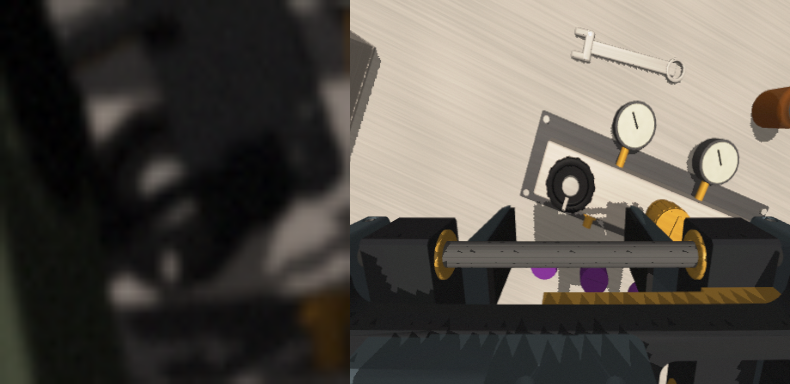

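The pointer now faces the robot, square to the block. That is about 190° clockwise from its start, and the torque stop was solid, so the valve is shut. Next is the middle cap.

>>> move_arm(increments=[[[0.9,-1.6,4.4,0,0,0,0],[0.9,-1.6,4.4,0,0,0,0],[0.9,-1.6,4.4,0,0,0,0],[0.9,0,0,0,0,0,-0.17],[0.9,0,0,0,0,0,-0.17],[0.9,0,0,0,0,0,-0.17],[0.9,0,0,0,0,0,-0.17],[0.9,0,0,0,0,0,-0.17],[0.9,0,0,0,0,0,-0.17],[0.9,0,0,0,0,0,-0.17],[0.9,0,0,0,0,0,0]]])

```text
time_s: 13.05
ee_pos: [517.9, 27.7, 212.1]
ee_rot: [-177.1, 0.2, 92.8]
force: [-0.5, 0.3, 0.1]
gripper_width: 82.2
```

```bash
python3 d.py c 135; python3 - <<'E'
from h import *
f=grab('wrist')
ys,xs=np.mgrid[0:260,0:512];uv=np.c_[xs.ravel(),ys.ravel()];P=pts(f,uv)
c=(530,34);k=(P[:,2]>113)&(P[:,2]<130)&(np.hypot(*(P[:,:2]-c).T)<45)
print(k.sum(),cv2.minEnclosingCircle(P[k][:,:2].astype(np.float32)),np.median(P[k],0))
E
```

```text
t 13.05 p [517.9  27.7 212.1] rot [-177.1    0.2   92.8] q [ 1.9 14.8 95.  -0.2 73.1 -0.7] F [-0.5  0.3  0.1] T [-0.04 -0.14  0.02] w 82.2
tool shift cm [0.67 1.65 7.63]
level rotvec [-0.05   0.003 -0.   ]
2009 ((530.1937866210938, 34.73575973510742), 25.06177520751953) [530.1701951   36.29472301 120.87423095]
```

>>> move_arm(increments=[[[0.9,0.7,1.6,2,-0.05,0,0],[0.9,0,0,3,0,0,0],[0.9,0,0,2,0,0,0],[0.9,0,0,0,0,0,0],[0.9,0,0,0,0,0,0]]])

```text
time_s: 13.72
ee_pos: [531.9, 35.3, 137.2]
ee_rot: [-179.9, 0.2, 92.0]
force: [0.1, 0.6, 0.5]
gripper_width: 82.2
```

```bash
python3 d.py c 86
```

```text
t 13.725 p [531.9  35.3 137.2] rot [-179.9    0.2   92. ] q [  2.7  18.2 101.7  -0.2  60.3   0.8] F [0.1 0.6 0.5] T [-0.02 -0.1  -0.  ] w 82.2
tool shift cm [-0.04 -0.15  5.12]
level rotvec [-0.002  0.003 -0.   ]
```

>>> move_arm(increments=[[[0.9,0,-0.15,2,0,0,0],[0.9,0,0,1.8,0,0,0],[0.9,0,0,1.4,0,0,0],[0.9,0,0,0,0,0,0],[0.9,0,0,0,0,0,0]]])

```text
time_s: 14.35
ee_pos: [533.9, 35.2, 88.2]
ee_rot: [179.6, 0.2, 91.8]
force: [0.1, -0.4, 0.2]
gripper_width: 81.7
```

```bash
python3 d.py c 86
```

```text
t 14.35 p [533.9  35.2  88.2] rot [179.6   0.2  91.8] q [  2.7  21.1 105.5  -0.2  53.    0.9] F [ 0.1 -0.4  0.2] T [-0.   -0.1  -0.01] w 81.7
tool shift cm [-0.04 -0.36  0.21]
level rotvec [0.007 0.003 0.   ]
```

>>> move_arm(increments=[[[0.9,0,-0.35,0.2,0.007,0,0],[0.7,0,0,0,0,0,0],[0.4,0,0,0,0,0,0],[0.4,0,0,0,0,0,0],[0.4,0,0,0,0,0,0],[0.4,0,0,0,0,0,0],[0.4,0,0,0,0,0,0]]], force=30)

```text
time_s: 15.22
ee_pos: [531.2, 35.1, 87.6]
ee_rot: [179.9, 0.2, 91.8]
force: [0.5, -0.0, 0.5]
gripper_width: 48.0
```

```bash
python3 d.py c 86
```

```text
t 15.225 p [531.2  35.1  87.6] rot [179.9   0.2  91.8] q [  2.7  21.  105.7  -0.2  53.2   1. ] F [ 0.5 -0.   0.5] T [ 0.01 -0.05 -0.  ] w 48.0
tool shift cm [-0.04 -0.1   0.16]
level rotvec [0.002 0.003 0.   ]
```

>>> move_arm(increments=[[[0.4,0,0,0,0,0,-0.1],[0.4,0,0,0,0,0,-0.1],[0.4,0,0,0,0,0,-0.1],[0.4,0,0,0,0,0,-0.1],[0.4,0,0,0,0,0,-0.1]]])

```text
time_s: 15.85
ee_pos: [531.5, 35.2, 87.6]
ee_rot: [179.9, 0.2, 121.4]
force: [0.4, -0.3, -0.3]
gripper_width: 47.9
```

```bash
python3 d.py c 86
```

```text
t 15.85 p [531.5  35.2  87.6] rot [179.9   0.2 121.4] q [  2.7  21.  105.7  -0.2  53.1 -28.6] F [ 0.4 -0.3 -0.3] T [ 0.02 -0.15  0.02] w 47.9
tool shift cm [ 0.02 -0.13  0.16]
level rotvec [0.001 0.004 0.   ]
```

It passed 0.35 rad with almost no torque, so counterclockwise is the right way. I'll carry on to the second stop.

>>> move_arm(increments=[[[0.4,0,0,0,0,0,-0.12],[0.4,0,0,0,0,0,-0.12],[0.4,0,0,0,0,0,-0.12],[0.4,0,0,0,0,0,-0.12],[0.4,0,0,0,0,0,-0.08]]])

```text
time_s: 16.48
ee_pos: [532.3, 35.4, 87.6]
ee_rot: [-180.0, 0.3, 154.6]
force: [-0.2, -0.2, -0.7]
gripper_width: 47.8
```

```bash
python3 d.py c 86
```

```text
t 16.475 p [532.3  35.4  87.6] rot [-180.     0.3  154.6] q [  2.7  21.  105.6  -0.2  53.1 -61.8] F [-0.2 -0.2 -0.7] T [ 0.04 -0.22  0.03] w 47.8
tool shift cm [ 0.15 -0.15  0.16]
level rotvec [-0.     0.005 -0.   ]
```

Turned 1.10 rad so far with no stop.

>>> move_arm(increments=[[[0.4,0,0,0,0,0,-0.08],[0.4,0,0,0,0,0,-0.08],[0.4,0,0,0,0,0,-0.08]]])

```text
time_s: 16.85
ee_pos: [530.8, 35.5, 87.6]
ee_rot: [-179.9, 0.1, 168.7]
force: [-1.3, -0.9, 2.2]
gripper_width: 48.0
```

```bash
python3 d.py c 86
```

```text
t 16.85 p [530.8  35.5  87.6] rot [-1.799e+02  1.000e-01  1.687e+02] q [ 2.700e+00  2.100e+01  1.057e+02 -1.000e-01  5.320e+01 -7.600e+01] F [-1.3 -0.9  2.2] T [-0.05  0.08 -0.45] w 48.0
tool shift cm [ 0.04 -0.09  0.16]
level rotvec [-0.002  0.002 -0.   ]
```

Torque is −0.45 N m at 1.34 rad, so this is the second stop. Lifting gently first.

>>> move_arm(increments=[[[0.4,0,0,-0.4,0,0,0],[0.4,0,0,-0.5,0,0,0],[0.4,0,0,-0.5,0,0,0]]])

```text
time_s: 17.23
ee_pos: [530.6, 35.7, 100.1]
ee_rot: [-179.9, -0.0, 168.5]
force: [-0.0, -0.3, -1.0]
gripper_width: 47.8
```

```bash
python3 d.py c 186
```

```text
t 17.225 p [530.6  35.7 100.1] rot [-179.9   -0.   168.5] q [ 2.700e+00  2.020e+01  1.048e+02 -1.000e-01  5.500e+01 -7.580e+01] F [-0.  -0.3 -1. ] T [ 0.03 -0.15 -0.06] w 47.8
tool shift cm [ 0.01 -0.12 -8.59]
level rotvec [-0.002 -0.     0.   ]
```

>>> move_arm(increments=[[[0.4,0,0,-1.5,0,0,0],[0.4,0,0,-2,0,0,0],[0.4,0,0,-2,0,0,0],[0.4,0,0,-2,0,0,0],[0.4,0,0,-1.0,0,0,0],[0.4,0,0,0,0,0,0],[0.4,0,0,0,0,0,0],[0.4,0,0,0,0,0,0],[0.4,0,0,0,0,0,0]]])

```text
time_s: 18.35
ee_pos: [529.6, 35.5, 194.8]
ee_rot: [-179.9, 0.2, 168.6]
force: [-0.5, 0.4, -0.7]
gripper_width: 47.6
```

```bash
python3 d.py c 186; python3 -c "
from h import *
f=grab('scene','s3.png');w=grab('wrist','wr3.png')
cv2.imwrite('pics/c3.png',np.hstack([cv2.resize(f['color'][60:260,120:340],(400,384)),w['color'][:,56:456]])[:,:,::-1])"
```

```text
t 18.35 p [529.6  35.5 194.8] rot [-179.9    0.2  168.6] q [  2.7  15.   97.2  -0.2  67.6 -75.8] F [-0.5  0.4 -0.7] T [ 0.12 -0.15 -0.01] w 47.6
tool shift cm [-0.08 -0.06  0.88]
level rotvec [-0.002  0.003 -0.   ]
```

View pics/c3.png

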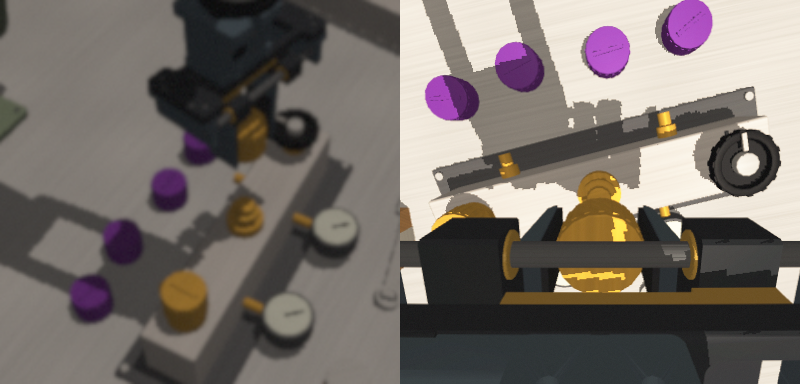

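The pictures show the cap held upright in the fingers, about (250,135) on the left and (600,250) on the right. The bare middle port is below it, the end cap is in place, and the wheel pointer still faces the −x side. Handing in.

```bash
python3 -c "
from workcell import job,monitor
job.job_done();s=monitor.state();print(s['time_s'],s['ee_pos'],s['gripper_width'])"
```

```text
the job is handed in; nothing more can be done
the job is handed in; nothing more can be done
```

The valve is shut, and the middle cap is off and held upright above its port. I handed the job in at about 18.5 s on the robot's clock.

- **Handwheel:** I turned it clockwise about 200° in one grasp. The turning torque then rose from 0.13 to about 1.1 N m and the pads slipped, which I took as the hard stop. The pointer ended square to the block and had not moved in the last picture. I had no direct reading of the valve angle.
- **Cap:** It turned freely counterclockwise, seen from above, to a stop at 1.34 rad (−0.45 N m). It then lifted straight off, and I never needed to try the other way.
- **Last checks:** The gripper had risen 107 mm since gripping the cap. It stood within 2 mm of the port axis, with the tool upright within 0.3° and the jaws at 47.6 mm on the cap. The last picture shows the middle port bare and the end cap seated.
- **Not confirmed:** I did not re-measure the wrench, jar and carton. No move went near them. After the hand-in the interface gave no further readings, so I could not check the final second of holding.

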